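# Third hand at the sprung fence

### The arm

A 7-joint arm with a two-finger parallel gripper is mounted at the origin on a cart in front of the work surface, level with it; the furniture and walls round the work are solid. World frame = base frame: x ahead of the robot, y to its left, z up, the work surface at z = 0. Lengths are in mm, angles in degrees, forces in N, time in s.
With the tool pointing down it reaches from about 400 to 925 mm from the base axis. Payload 4.1 kg.
Tool frame: the origin (TCP) lies midway between the tips of the shut fingers; the grasp point (between the pads) lies 19 mm behind it; z points along the fingers, y is the line along which they close (so a half turn about z gives the same grasp; the last joint's range is limited). The gripper opens to 85 mm and grips with 20 to 120 N. Pads are 22 mm wide; open, the fingers measure 114 mm over their backs; the gripper's body (76 mm by 85 mm) begins 54 mm behind the grasp point. The pads swing forward as they close: fully open they stand 13 mm farther back than shut.
Start: joints at [57.811, 22.827, 2.584, 88.041, -1.071, 69.15, -2.905], TCP at [290.236, -581.641, 231.347] pointing down, gripper open.
Joint ranges: [-161.44, 161.44], [-28.35, 127.94], [-78.24, 83.42], [0, 140.83], [-78.03, 258.03], [13.02, 114.36], [-168.23, 168.23]. Speed limits (degrees/s): [147.25, 147.25, 180, 180, 180, 180, 180].

### API

Orientations are given as [roll, pitch, yaw] about the fixed x, y, z axes, in that order (R = Rz(yaw) Ry(pitch) Rx(roll)).
In Python, from cell import bot, imaging, order, models gives the robot as it stands.
- The arm moves only by the tool drive_tool, never from a script. Its argument "plan" is a list that holds one entry, the list of rows, each a list of 7 numbers: the shift along the tool's x, y, z each as a share of 0.15 m, from -1 to 1, then the turn, a rotation vector about the tool's x, y, z each as a share of 2 rad, from -1 to 1, then the closure, from 0 (fully open) to 1 (shut). In form: [[[dx, dy, dz, wx, wy, wz, fingers], ...]]. A call has 1 to 20 rows; each row is the pose to reach, as a shift and turn from the pose commanded when the call began, along the tool's axes at that moment; what a row does not reach only later rows make up. A row lasts 1/12 s, in which the tool goes at most 41.7 mm and 7.16 degrees, less where a joint would pass 70% of its speed; a pose out of reach is approached as far as the arm can. A call with a number of a shift or a turn outside -1 to 1 is refused whole. A call with a gripper value outside its range is refused whole. The fingers move at their own pace and stop on an object; "grip_force" is the grip in N (left out, the last holds). Time passes only in rows, so rows that repeat a pose let the fingers close. It gives the time, the measured TCP pose, the force, the opening and the grip force at its end, in the units of the state.
- bot.state(): the state, without advancing time (a new reading comes with each control period).
- imaging.get_image(name): name is "scene" or "top" or "wrist"; returns a dict with "color" (384x512x3 uint8, red, green, blue), "K" (3x3 intrinsics, pixels), "R" (3x3) and "t" (3): a world point X has camera coordinates R X + t; the wrist camera has in their place "hand_eye" (4x4, takes a point from camera to tool coordinates, whose origin is the TCP and whose axes are the flange's). Camera axes: x right, y down, z forward; pixel columns grow to the right and rows downward; lengths in mm; the calibration is good to about 2 mm. A picture is of the moment at which its call begins: read the wrist's pose just before it. There is no depth.
- order.hand_in(): hands the job in; it is judged then, once.
Trained networks look in the newest picture that a camera, given by its name, has taken for a name from the list of things; names that differ only in an ending like _2 or _b are one class to them, and where a whole thing is asked for, a point or a joint stands for the part that bears it (a point fixed in the world has none). Each returns a list of dicts, best first, with "conf" (0 to 1); they miss things now and then, are a little off and sometimes report something else, mostly with a low value. They report only what shows in the picture. A call takes as long as a camera call.
- models.recognise(camera, target): "at" ([x, y, z] in mm, in the coordinates of the camera as it stood for that picture, good to about 4 mm: the middle of the surface that is visible of it).
- models.place_of(camera, target): "at" ([x, y, z] in mm, in the coordinates of the camera as it stood for that picture, good to about 4 mm: a listed point, or the origin of a listed thing).
The state is a dict: "t": time; "joint_positions": joint angles; "qd": joint speeds; "joint_torque": joint torques, N m; "tcp_pos": TCP position; "orientation": TCP orientation; "contact_force": force on the tool from outside, world axes, zero at the start; "ft_torque": the same for the moment, N m; "width": finger opening in mm; "grip_force": force on a finger pad.
Only numpy, scipy, OpenCV 4.12 (cv2) and the standard library are available. Lean on these libraries where they do the work, as an engineer would, in place of code of your own. Each camera call takes 0.05 s, during which the arm holds its last target. There are 200 camera calls.

### The job

Be my third hand for screwing: lay the square length of timber flat on the plywood jig board, along the front of the split aluminium fence, with its end butted up to the dark wooden end stop. Then press it squarely and gently against the fence until the red pointer stands in the green band, never driving the pointer past the red line, and finish while still holding it pressed there: do not let go. Leave the pencil, mug, short dark offcut and screwdriver where they are.

Things in the scene. Friction and masses are not known exactly. Their poses are not given: they have to be found in the camera images.
- timber: Loose sawn timber of plain light brown wood, 40 x 240 x 40 mm (x, y, z), about 0.18 kg. Origin at the centre of its underside, y along its length, z up. It starts lying on the bench beside the jig, on either side; end for end it is the same.
- jig: Jig fixed to the bench, left or right, turned up to 0.3 rad: plywood board 250 x 340 x 12 mm (x, y, z). Origin at the centre of its underside; x points away from the robot to the springs, y left along the fence, z up. Spring housings (41 mm tall) at its back from x = 99 mm on. Timber that lies on the board and butts against the end stop has its origin at y = +15 mm, z = 12 mm.
- fence_face (a point): Point on the fence's front plane, mid-gap, 20 mm above the board; moves with the fence; axes as the jig's; at rest at x = 0, y = +15 mm in the jig. Fence: two aluminium cheeks 70 mm long, 18 mm thick, 37 mm high; the 90 mm gap between them is open 54 mm deep, room for a finger behind the timber; a low bar (24 mm high) behind. Timber against it has its origin 20 mm in front.
- stop_face (a point): Point on the face of the dark wooden end stop at the jig's left end, where the timber's end butts, 20 mm above the board; at x = -20, y = +135 mm in the jig. The stop is 25 mm thick, 36 mm high above the board and runs from x = -60 to +60 mm in the jig.
- fence (a joint): Travel of the sprung fence along the jig's x, m: 0 at rest, 0.028 at its end; springs push back 0.6 N per mm. The red pointer, in line with the front plane, runs over the white gauge block (32 mm high above the board, y = -163 to -137, x = -21 to +49 mm in the jig): green band 0.009 to 0.019 (5.4 to 11.4 N, middle 8.4 N), red line 0.025.
- pencil: Flat red carpenter's pencil, 14 x 168 x 8 mm, behind the work: a bystander. Origin at the centre of its underside.
- mug: Black and white mug, 82 x 111 x 97 mm, on the left: a bystander. Origin at the centre of its underside.
- block: Short dark brown wood offcut, 50 x 105 x 22 mm, on the left: a bystander. Origin at the centre of its underside.
- screwdriver: Screwdriver with a red handle, 30 x 198 x 26 mm, on the right: a bystander. Origin at the centre of its underside.

How it is judged (in metres and radians):
At the end, for the whole second after the job is handed in: For the last second: fence 9 to 19 mm in (5.4 to 11.4 N); timber still, flat on the board (4 mm, 0.05 rad), against the fence (4 mm), parallel (0.05 rad), end within 6 mm of the stop, fingers holding or pressing it; bystanders within 30 mm of their starts (value of joint fence between 0.009 and 0.019 m and x of timber in the frame of fence_face between -0.024 and -0.016 m and y of timber in the frame of jig between 0.009 and 0.021 m and z of timber in the frame of jig between 0.008 and 0.016 m and angle between the y axis of timber and the y axis of jig, either way round below 0.05 rad and angle between timber's own z axis and vertical below 0.05 rad and linear speed of timber below 0.01 m/s and contact force between timber and jig above 4 N and contact force between the fingers and timber above 1 N and distance of each of pencil, mug, block, screwdriver from where it was at the start of the episode below 0.03 m); the arm keeps its last pose, push and grip.
It fails at once if the pointer is driven past the red line (fence travel over 25 mm) (value of joint fence above 0.025 m).
It fails at once if the pencil is disturbed (moved 30 mm or more) (distance of pencil from where it was at the start of the episode above 0.03 m).
It fails at once if the mug is disturbed (moved 30 mm or more) (distance of mug from where it was at the start of the episode above 0.03 m).
It fails at once if the block is disturbed (moved 30 mm or more) (distance of block from where it was at the start of the episode above 0.03 m).
It fails at once if the screwdriver is disturbed (moved 30 mm or more) (distance of screwdriver from where it was at the start of the episode above 0.03 m).
It also fails if it takes over 48 s, if anything falls off the work surface, if the arm or the gripper's body presses on something with over 40 N, if the wrist force passes 120 N, or if a joint passes its speed limit or range.

## Working session

There is one attempt and no reset: what is moved stays moved. The work goes in short steps, Python scripts to look and compute and a tool call to move; the robot and the scene stay as the last step left them, time stands still between calls to the robot, and variables do not carry over. Pictures are saved under pics/ and viewed, at most 10 in all, crops included, and the job is handed in when it is done.

Besides the shell and the picture viewer there is one more tool, called after "Emit:" in YAML: its name, and indented under it one key for each argument. drive_tool: Moves the arm, as the interface text tells. Shift numbers are shares of 0.15 m and turn numbers shares of 2 rad, none past 1 either way. Its arguments: {"type":"object","properties":{"plan":{"type":"array"},"grip_force":{"type":"number"}},"required":["plan"]}

```bash
ls; mkdir -p pics; cat > h.py <<'E'
import numpy as np, cv2
from cell import bot, imaging, order, models
from scipy.spatial.transform import Rotation as Ro
def w(im,p): return im["R"].T@(np.array(p)-np.array(im["t"]).ravel())
def proj(im,X):
    c=np.array(im["R"])@np.array(X)+np.array(im["t"]).ravel(); u=np.array(im["K"])@c; return u[:2]/u[2]
def ray(im,u,z):
    R=np.array(im["R"]);t=np.array(im["t"]).ravel();d=R.T@np.linalg.inv(im["K"])@np.array([u[0],u[1],1.]);c=-R.T@t
    return c+d*(z-c[2])/d[2]
E
python3 - <<'E'
from h import *
print(bot.state())
for n in ("top","scene"):
    im=imaging.get_image(n); cv2.imwrite(f"pics/{n}.png",im["color"][:,:,::-1])
    im["R"]=np.array(im["R"])
    for t in ["timber","jig","fence_face","stop_face","pencil","mug","block","screwdriver"]:
        for d in models.place_of(n,t)[:2]: print(n,t,round(d["conf"],2),w(im,d["at"]).round(1),proj(im,w(im,d["at"])).round())
E
```

```text
pics
{'t': 0.0, 'joint_positions': array([57.81006049, 22.87129253,  2.57959342, 88.11396025, -1.07148587,
       69.14928878, -2.90645853]), 'qd': array([ 0.01924501,  0.05775825, -0.08257378,  0.00933786,  0.05730398,
       -0.10759874, -0.00921463]), 'joint_torque': array([-9.40325799e-05, -4.75128937e+01,  1.36475924e+00, -2.54219466e+01,
        1.16050444e-02,  9.33231931e-03,  4.45642797e-06]), 'tcp_pos': array([ 289.95327141, -581.04253429,  230.27195805]), 'orientation': array([-1.79889842e+02,  7.32711907e-03,  2.65231113e+01]), 'contact_force': array([-0.40387523, -0.50281651,  0.00829382]), 'ft_torque': array([ 0.03443388,  0.0185733 , -0.0491063 ]), 'grip_force': 0.0, 'width': 85.15424344160796}
top timber 0.85 [506.3 225.6   0.9] [208. 205.]
top timber 0.19 [ 527.1 -225.6   -2.3] [315. 223.]
top jig 0.89 [ 525.7 -224.6    2. ] [314. 223.]
top fence_face 0.6 [ 530.7 -210.7   29.3] [312. 218.]
top stop_face 0.74 [524.5 -88.5  28.5] [282. 213.]
top pencil 0.5 [777.4  -2.3  -3.3] [275. 163.]
top mug 0.65 [ 5.638e+02  5.403e+02 -1.000e-01] [142. 179.]
top mug 0.45 [ 525.6 -224.8   -2.6] [314. 223.]
top block 0.74 [4.421e+02 5.466e+02 3.000e-01] [130. 202.]
scene timber 0.76 [506.8 220.    5.3] [199. 197.]
scene jig 0.87 [ 526.9 -223.3    3.7] [285. 225.]
scene fence_face 0.95 [ 533.2 -208.    33.3] [283. 218.]
scene stop_face 0.94 [526.7 -92.1  32.8] [259. 210.]
scene stop_face 0.66 [778.4  -2.2   5.3] [269. 185.]
scene mug 0.9 [575.  540.3   7.4] [155. 173.]
scene block 0.63 [441.9 548.   -4.8] [136. 186.]
scene block 0.57 [777.1  -5.7   9.9] [269. 184.]
scene screwdriver 0.61 [ 490.5 -594.3    2.1] [364. 259.]
scene screwdriver 0.26 [527.8 -90.7  33.2] [259. 210.]
```

```bash
python3 -c "
import cv2
a=cv2.imread('pics/top.png')
cv2.imwrite('pics/topz.png',cv2.resize(a[150:290,170:400],None,fx=3.4,fy=3.4,interpolation=cv2.INTER_CUBIC))"
```

```text
(no output)
```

View pics/topz.png

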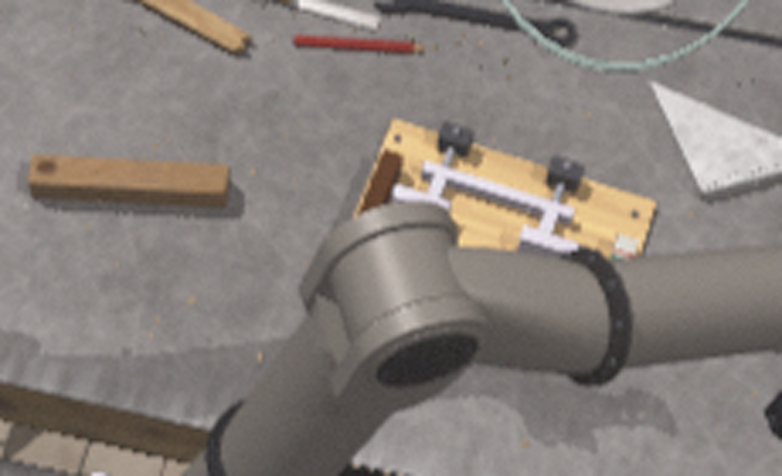

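View pics/scene.png

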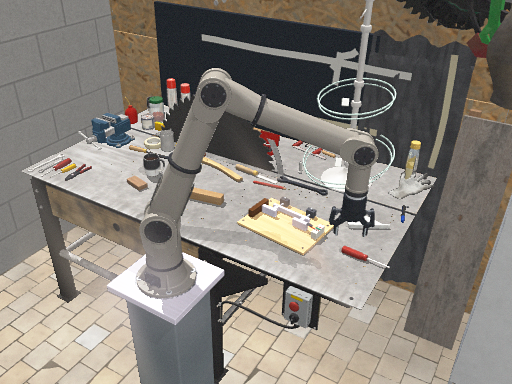

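Emit:
drive_tool:
  plan:
    - [[0.92, -1, -0.2, 0, 0, 0, 0], [0.92, -1, -0.2, 0, 0, 0, 0], [0.92, -1, -0.2, 0, 0, 0, 0], [0.92, -1, -0.2, 0, 0, 0, 0], [0.92, -1, -0.2, 0, 0, 0, 0], [0.92, -1, -0.2, 0, 0, 0, 0]]

```text
t: 1.4
tcp_pos: [351.3, -378.0, 262.9]
orientation: [-180.0, -0.3, 27.2]
contact_force: [1.1, 0.4, 0.5]
width: 85.5
grip_force: 0.0
```

Emit:
drive_tool:
  plan:
    - [[0.92, -1, 0, 0, 0, 0, 0], [0.92, -1, 0, 0, 0, 0, 0], [0.92, -1, 0, 0, 0, 0, 0], [0.92, -1, 0, 0, 0, 0, 0], [0.92, -1, 0, 0, 0, 0, 0], [0.92, -1, 0, 0, 0, 0, 0]]

```text
t: 1.9
tcp_pos: [405.9, -182.1, 261.9]
orientation: [-179.9, -0.2, 27.2]
contact_force: [0.5, -0.2, 0.3]
width: 85.4
grip_force: 0.0
```

Emit:
drive_tool:
  plan:
    - [[0.92, -1, 0, 0, 0, 0, 0], [0.92, -1, 0, 0, 0, 0, 0], [0.92, -1, 0, 0, 0, 0, 0], [0.92, -1, 0, 0, 0, 0, 0], [0.92, -1, 0, 0, 0, 0, 0], [0.92, -1, 0, 0, 0, 0, 0]]

```text
t: 2.4
tcp_pos: [461.5, 14.2, 262.1]
orientation: [-179.8, -0.3, 27.2]
contact_force: [-0.4, 0.6, -0.1]
width: 85.0
grip_force: 0.0
```

Emit:
drive_tool:
  plan:
    - [[0.92, -1, 0, 0, 0, -0.554, 0], [0.92, -1, 0, 0, 0, -0.554, 0], [0.92, -1, 0, 0, 0, -0.554, 0], [0.92, -1, 0, 0, 0, -0.554, 0], [0.92, -1, 0, 0, 0, -0.554, 0], [0.92, -1, 0, 0, 0, -0.554, 0], [0.92, -1, 0, 0, 0, -0.554, 0], [0.92, -1, 0, 0, 0, -0.554, 0], [0.92, -1, 0, 0, 0, -0.554, 0], [0.92, -1, 0, 0, 0, -0.554, 0], [0.92, -1, 0, 0, 0, -0.554, 0]]

```text
t: 3.32
tcp_pos: [516.6, 201.0, 261.2]
orientation: [-180.0, 0.0, 89.8]
contact_force: [0.2, -0.4, -0.7]
width: 85.4
grip_force: 0.0
```

```bash
python3 - <<'E'
from h import *
s=bot.state();print(s["t"],s["tcp_pos"],s["orientation"],s["joint_positions"])
Rt=Ro.from_euler("xyz",s["orientation"],degrees=True).as_matrix()
for n in ("top","scene","wrist"):
    im=imaging.get_image(n); cv2.imwrite(f"pics/{n}2.png",im["color"][:,:,::-1])
    if n=="wrist":
        print(im["hand_eye"])
        H=np.array(im["hand_eye"]);Rw=Rt@H[:3,:3];tw=Rt@H[:3,3]+s["tcp_pos"]
        im["R"]=Rw.T;im["t"]=-Rw.T@tw
    im["R"]=np.array(im["R"])
    np.savez(f"{n}2.npz",K=im["K"],R=im["R"],t=im["t"])
    for t in ["timber","jig","fence_face","stop_face","fence","pencil"]:
        for d in models.place_of(n,t)[:1]: print(n,t,round(d["conf"],2),w(im,d["at"]).round(1),proj(im,w(im,d["at"])).round())
a=cv2.imread('pics/top2.png');b=cv2.imread('pics/wrist2.png')
cv2.imwrite('pics/c2.png',np.vstack([cv2.resize(a[170:260,170:380],(693,297),interpolation=cv2.INTER_CUBIC),cv2.resize(b,(693,300))[:300]]))
cv2.imwrite('pics/j2.png',cv2.resize(a[180:245,265:375],None,fx=7,fy=7,interpolation=cv2.INTER_CUBIC))
E
```

```text
3.3167 [516.63796327 200.97407419 261.15849416] [-1.79996333e+02  8.73554529e-03  8.98032237e+01] [  8.78816612  15.07820483 -41.45844027  98.11656025  10.5152484
  70.7799407  -35.37137045]
top timber 0.92 [506.  224.9   0. ] [208. 205.]
top jig 0.71 [ 527.7 -225.    -2.1] [315. 223.]
top fence_face 0.58 [ 532.2 -208.6   32.2] [311. 217.]
top stop_face 0.98 [526.5 -91.1  27.7] [283. 213.]Traceback (most recent call last):
  File "<stdin>", line 13, in <module>
ValueError: it knows: block, fence_face, jig, mug, pencil, screwdriver, stop_face, timber
```

```bash
cat >> h.py <<'E'
def look(tag,names=("top","scene","wrist"),ts=("timber","jig","fence_face","stop_face"),save=True):
    out={}
    for n in names:
        s=bot.state();Rt=Ro.from_euler("xyz",s["orientation"],degrees=True).as_matrix()
        im=imaging.get_image(n)
        if save: cv2.imwrite(f"pics/{n}{tag}.png",im["color"][:,:,::-1])
        if n=="wrist":
            H=np.array(im["hand_eye"]);Rw=Rt@H[:3,:3];tw=Rt@H[:3,3]+s["tcp_pos"]
            im["R"]=Rw.T;im["t"]=-Rw.T@tw
        im["R"]=np.array(im["R"]);out[n]=im
        np.savez(f"{n}{tag}.npz",K=im["K"],R=im["R"],t=im["t"])
        for t in ts:
            for d in models.place_of(n,t)[:1]: print(n,t,round(d["conf"],2),w(im,d["at"]).round(1),proj(im,w(im,d["at"])).round())
    return out
E
python3 - <<'E'
from h import *
look(2)
a=cv2.imread('pics/top2.png')
cv2.imwrite('pics/j2.png',cv2.resize(a[180:245,265:375],None,fx=7,fy=7,interpolation=cv2.INTER_CUBIC))
E
```

```text
top timber 0.69 [505.7 226.2   2.4] [207. 205.]
top jig 0.88 [ 521.8 -222.7   -2.6] [314. 224.]
top fence_face 0.83 [ 529.8 -209.8   33.7] [312. 218.]
top stop_face 0.57 [523.9 -91.2  29.4] [283. 213.]
scene timber 0.75 [507.8 220.3   9.3] [199. 197.]
scene jig 0.32 [525.9 -91.2  33.2] [259. 210.]
scene stop_face 0.74 [527.8 -90.5  31.2] [259. 211.]
wrist timber 0.88 [500.6 222.8  -3.2] [244. 149.]
wrist stop_face 0.72 [523.  -85.3  33.3] [259. 333.]
```

View pics/wrist2.png

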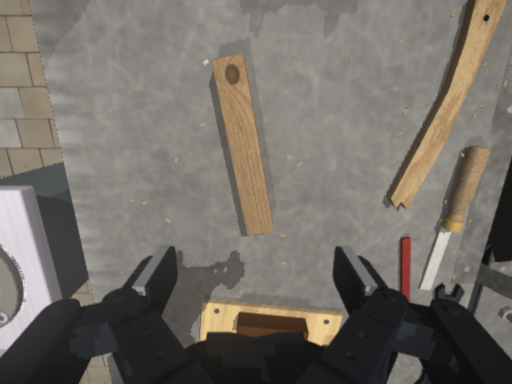

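View pics/j2.png

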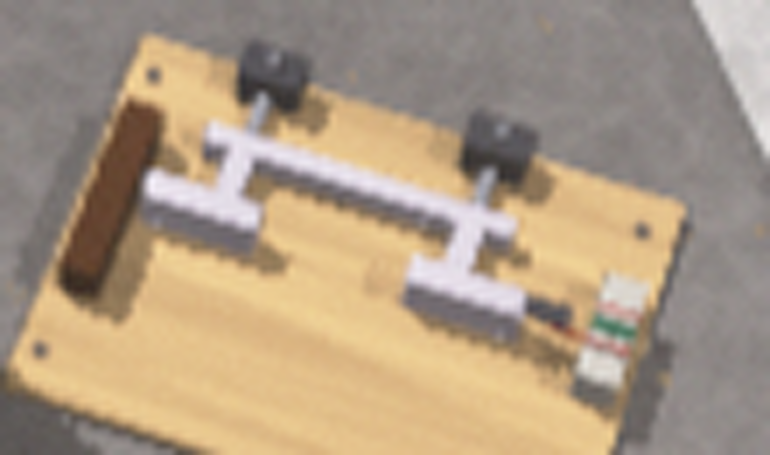

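```bash
python3 - <<'E'
from h import *
from scipy.optimize import least_squares
T=dict(np.load("top2.npz"));W=dict(np.load("wrist2.npz"))
P=[ray(W,u,40)[:2] for u in [(213,59),(243,55),(271,231),(246,235)]]
print(np.round(P,1));P=np.array(P);print("timber c",P.mean(0),"len",np.linalg.norm(P[0]-P[3]),"w",np.linalg.norm(P[0]-P[1]))
for a,b in((3,0),(2,1)):
    d=P[b]-P[a];print("yaw",np.degrees(np.arctan2(-d[0],d[1])))
U={(125,170):(147,37),(125,-170):(685,205),(-125,170):(8,378)}
L=np.array([k for k in U]);Q=np.array([ray(T,(u[0]/7+265-.4,u[1]/7+180-.4),12)[:2] for u in U.values()])
f=lambda p:((Ro.from_euler("z",p[2]).as_matrix()[:2,:2]@L.T).T+p[:2]-Q).ravel()
r=least_squares(f,[525,-225,0],x_scale=[100,100,1]);print("jig",r.x[:2],np.degrees(r.x[2]),r.fun.round(1))
p=r.x;c=Ro.from_euler("z",p[2]).as_matrix()[:2,:2]
for l in((0,15),(-20,135)):print(l,c@l+p[:2])
E
```

```text
[[465.8 337.9]
 [502.2 342.2]
 [540.3 109.5]
 [503.5 103.1]]
timber c [502.91515192 223.1821297 ] len 237.81969958971644 w 36.62630759648163
yaw 9.11087817454781
yaw 9.29719313949247
jig [ 527.73696928 -225.15779295] -6.9623219323937295 [ 2.7  0.8  0.9 -2.9 -3.5  2.1]
(0, 15) [ 529.55521846 -210.26840176]
(-20, 135) [524.24869038 -88.72894002]
```

Emit:
drive_tool:
  plan:
    - [[0.147, -0.091, 0.3, 0, 0, -0.082, 0], [0.147, -0.091, 1, 0, 0, -0.082, 0], [0.147, -0.091, 1, 0, 0, -0.082, 0], [0.147, -0.091, 1, 0, 0, -0.082, 0], [0.147, -0.091, 1, 0, 0, -0.082, 0], [0.147, -0.091, 1, 0, 0, -0.082, 0], [0.147, -0.091, 1, 0, 0, -0.082, 0], [0.147, -0.091, 1, 0, 0, -0.082, 0]]

```text
t: 4.98
tcp_pos: [504.6, 224.8, 113.9]
orientation: [179.7, -0.1, 99.4]
contact_force: [0.2, -0.4, -0.2]
width: 85.4
grip_force: 0.0
```

```bash
python3 - <<'E'
from h import *
s=bot.state();print(s["t"],s["tcp_pos"],s["orientation"],s["joint_positions"])
look(3,("wrist",),("timber",))
E
```

```text
4.9833 [504.61071948 224.79532791 113.94337171] [ 1.79719607e+02 -6.08336780e-02  9.93728238e+01] [  4.28482316  23.99356225 -40.79148885 107.99520233  19.08873282
  54.63442162 -35.8420103 ]
wrist timber 0.68 [505.4 223.8  -2.7] [255. 193.]
```

View pics/wrist3.png

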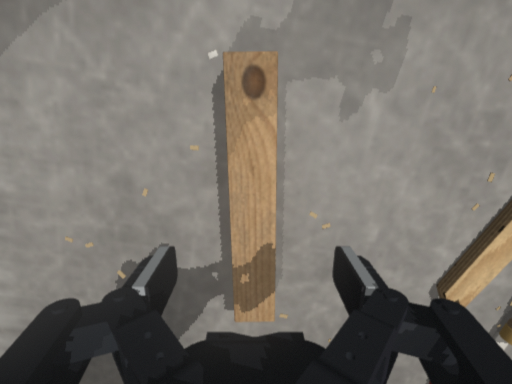

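```bash
python3 - <<'E'
from h import *
W=dict(np.load("wrist3.npz"))
P=np.array([ray(W,u,40)[:2] for u in [(224,53),(278,52),(275,321),(234,322)]])
print(P.round(1),P.mean(0),np.linalg.norm(P[0]-P[3]),np.linalg.norm(P[0]-P[1]),np.linalg.norm(P[2]-P[3]))
for a,b in((3,0),(2,1)):
    d=P[b]-P[a];print("yaw",np.degrees(np.arctan2(-d[0],d[1])))
E
```

```text
[[464.2 336.8]
 [502.2 343.7]
 [544.1 110.1]
 [504.5 102.6]] [503.72508416 223.29685281] 237.64014157378904 38.60860529458621 40.339271753587276
yaw 9.761039453459714
yaw 10.177808031279337
```

Emit:
drive_tool:
  plan:
    - [[-0.01, 0, 0.3, 0, 0, 0, 0], [-0.01, 0, 0.5, 0, 0, 0, 0], [-0.01, 0, 0.65, 0, 0, 0, 0], [-0.01, 0, 0.73, 0, 0, 0, 0], [-0.01, 0, 0.73, 0, 0, 0, 0], [-0.01, 0, 0.73, 0, 0, 0, 0], [-0.01, 0, 0.73, 0, 0, 0, 0.4], [-0.01, 0, 0.73, 0, 0, 0, 1], [-0.01, 0, 0.73, 0, 0, 0, 1], [-0.01, 0, 0.73, 0, 0, 0, 1], [-0.01, 0, 0.73, 0, 0, 0, 1], [-0.01, 0, 0.73, 0, 0, 0, 1], [-0.01, 0, 0.73, 0, 0, 0, 1], [-0.01, 0, 0.73, 0, 0, 0, 1], [-0.01, 0, 0.73, 0, 0, 0, 1]]
  grip_force: 50

```text
t: 6.33
tcp_pos: [503.7, 222.7, 3.1]
orientation: [179.9, 0.0, 99.4]
contact_force: [-0.4, -1.4, 7.1]
width: 38.9
grip_force: 51.7
```

Emit:
drive_tool:
  plan:
    - [[0, 0, -0.15, 0, 0, 0, 1], [0, 0, -0.35, 0, 0, 0, 1], [0, 0, -0.6, 0, 0, 0, 1], [0, 0, -0.6, 0, 0, 0, 1], [-0.15, -0.02, -0.6, 0, 0, 0, 1], [-0.35, -0.06, -0.6, 0, 0, 0, 1], [-0.6, -0.11, -0.6, 0, 0, 0, 1], [-0.8, -0.15, -0.6, 0, 0, 0, 1], [-0.962, -0.18, -0.6, 0, 0, 0, 1], [-0.962, -0.18, -0.6, 0, 0, 0, 1]]

```text
t: 7.17
tcp_pos: [498.8, 67.9, 90.6]
orientation: [-179.8, 0.3, 98.9]
contact_force: [0.5, 0.2, -2.5]
width: 39.3
grip_force: 51.0
```

Emit:
drive_tool:
  plan:
    - [[-0.2, -0.04, 0, 0, 0, 0, 1], [-0.4, -0.08, 0, 0, 0, 0, 1], [-0.6, -0.11, 0, 0, 0, 0, 1], [-0.8, -0.15, 0, 0, 0, 0, 1], [-0.962, -0.18, 0, 0, 0, 0, 1], [-0.962, -0.18, 0, 0, 0, 0, 1]]

```text
t: 7.67
tcp_pos: [495.7, -77.8, 91.0]
orientation: [-179.9, 0.2, 98.9]
contact_force: [-0.7, 0.0, -2.6]
width: 39.4
grip_force: 51.0
```

Emit:
drive_tool:
  plan:
    - [[-0.2, -0.04, 0, 0, 0, 0.03, 1], [-0.4, -0.08, 0, 0, 0, 0.06, 1], [-0.6, -0.11, 0, 0, 0, 0.09, 1], [-0.8, -0.15, 0, 0, 0, 0.12, 1], [-0.962, -0.18, 0, 0, 0, 0.143, 1], [-0.962, -0.18, 0, 0, 0, 0.143, 1], [-0.962, -0.18, 0, 0, 0, 0.143, 1], [-0.962, -0.18, 0, 0, 0, 0.143, 1], [-0.962, -0.18, 0, 0, 0, 0.143, 1]]

```text
t: 8.42
tcp_pos: [493.9, -216.2, 91.7]
orientation: [-180.0, -0.1, 83.2]
contact_force: [0.0, 0.7, -1.6]
width: 39.3
grip_force: 51.1
```

```bash
python3 - <<'E'
from h import *
s=bot.state();print(s["t"],s["tcp_pos"],s["orientation"],s["joint_positions"],s["contact_force"],s["width"])
look(4)
E
```

```text
8.4167 [ 493.91197099 -216.18412603   91.67010298] [-1.79988230e+02 -5.58279288e-02  8.31630686e+01] [ 43.8169055   22.57165586 -30.18572499 110.7262047   14.42818148
  50.43444733  -0.57204499] [ 0.03088366  0.72938454 -1.62386645] 39.250754295315275
top timber 0.65 [ 494.5 -214.4   87.2] [312. 219.]
top jig 0.86 [ 526.1 -226.7   -4.2] [315. 224.]
top fence_face 0.5 [775.3  -4.5  -1. ] [276. 163.]
scene timber 0.79 [ 498.1 -219.1   94.4] [282. 211.]
scene jig 0.62 [ 529.6 -221.3    2.3] [285. 225.]
scene fence_face 0.77 [ 531.8 -206.7   33.5] [282. 218.]
scene stop_face 0.64 [522.9 -88.9  32.7] [258. 211.]
wrist timber 0.77 [ 494.4 -219.9   85.5] [257. 248.]
wrist jig 0.77 [ 526.7 -220.8   -3.1] [291. 197.]
```

View pics/wrist4.png

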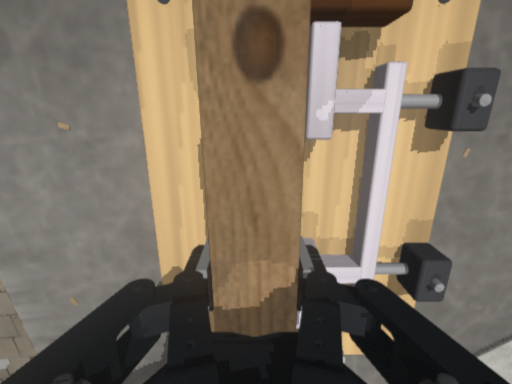

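```bash
python3 - <<'E'
from h import *
W=dict(np.load("wrist4.npz"))
def yaw(a,b,z):
    A,B=ray(W,a,z)[:2],ray(W,b,z)[:2];d=A-B;print(A.round(1),B.round(1),np.degrees(np.arctan2(-d[0],d[1])).round(2))
yaw((128,0),(160,275),12);yaw((479,0),(442,180),12)
yaw((405,64),(378,277),36)   # bar back edge (24+12)
yaw((194,20),(209,320),128);yaw((310,20),(299,320),128)
yaw((341,24),(331,138),49)  # cheek back
print(ray(W,(305,136),49),ray(W,(320,24),48))
E
```

```text
[424.2 -57.3] [ 395.7 -277.7] -7.38
[667.1 -86.9] [ 653.1 -215.6] -6.22
[ 605.3 -123.6] [ 590.4 -287.3] -5.2
[ 486.  -108.6] [ 469.4 -232.7] -7.62
[ 525.  -113.3] [ 512.3 -238. ] -5.8
[559.8 -98.2] [ 551.5 -164.3] -7.13
[ 534.27808291 -160.84316499   49.        ] [547.59949933 -96.435174    48.        ]
```

Emit:
drive_tool:
  plan:
    - [[0, 0, 0.15, 0, 0, 0, 1], [0, 0, 0.3, 0, 0, 0, 1], [0, 0, 0.4, 0, 0, 0, 1], [0, 0, 0.46, 0, 0, 0, 1], [0, 0, 0.485, 0, 0, 0, 1], [0, 0, 0.5, 0, 0, 0, 1], [0, 0, 0.5, 0, 0, 0, 1], [0, 0, 0.5, 0, 0, 0, 1]]

```text
t: 9.83
tcp_pos: [494.4, -218.3, 17.6]
orientation: [179.9, 0.0, 83.0]
contact_force: [-0.8, -0.6, -2.7]
width: 39.6
grip_force: 51.1
```

Emit:
drive_tool:
  plan:
    - [[0.01, 0, 0.003, 0, 0, 0, 1], [0.02, 0, 0.007, 0, 0, 0, 1], [0.03, 0, 0.007, 0, 0, 0, 1], [0.04, 0, 0.007, 0, 0, 0, 1], [0.05, 0, 0.007, 0, 0, 0, 1], [0.05, 0, 0.007, 0, 0, 0, 1]]

```text
t: 10.33
tcp_pos: [494.7, -210.1, 15.9]
orientation: [180.0, -0.0, 83.1]
contact_force: [0.0, -0.2, -1.4]
width: 39.8
grip_force: 51.1
```

```bash
python3 - <<'E'
from h import *
s=bot.state();print(s["t"],s["tcp_pos"],s["orientation"],s["contact_force"],s["ft_torque"],s["width"])
look(5,ts=("timber","fence_face","stop_face"))
E
```

```text
10.3333 [ 494.7037693  -210.09486807   15.88316522] [ 1.79986216e+02 -4.59109506e-03  8.30520716e+01] [ 0.03410351 -0.24912623 -1.3824447 ] [-0.01715223 -0.03486803 -0.07135581] 39.75931634473053
top timber 0.61 [ 496.5 -204.9   11.8] [309. 227.]
scene timber 0.64 [ 497.6 -210.2   18.8] [279. 225.]
scene fence_face 0.55 [ 535.  -209.3   32.3] [283. 218.]
scene stop_face 0.74 [526.9 -88.9  34.1] [258. 210.]
wrist timber 0.76 [ 495.2 -209.    10.4] [256. 243.]
```

View pics/wrist5.png

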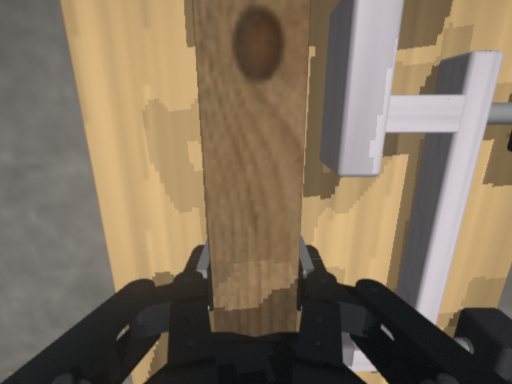

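Emit:
drive_tool:
  plan:
    - [[0.01, 0, 0, 0, 0, 0, 1], [0.02, 0, 0, 0, 0, 0, 1], [0.02, 0, 0, 0, 0, 0, 1], [0.02, 0, 0, 0, 0, 0, 1]]

```text
t: 11.27
tcp_pos: [495.0, -207.4, 15.8]
orientation: [180.0, 0.0, 83.0]
contact_force: [-0.3, -0.0, -2.4]
width: 39.5
grip_force: 51.1
```

Emit:
drive_tool:
  plan:
    - [[0.01, 0, 0, 0, 0, 0, 1], [0.01, 0, 0, 0, 0, 0, 1], [0.01, 0, 0, 0, 0, 0, 1]]

```text
t: 11.52
tcp_pos: [495.1, -206.0, 15.8]
orientation: [180.0, 0.0, 83.0]
contact_force: [-1.1, 0.1, -1.6]
width: 39.2
grip_force: 51.1
```

Emit:
drive_tool:
  plan:
    - [[0.01, 0, 0, 0, 0, 0, 1], [0.01, 0, 0, 0, 0, 0, 1], [0.01, 0, 0, 0, 0, 0, 1]]

```text
t: 11.77
tcp_pos: [495.2, -204.9, 15.8]
orientation: [180.0, 0.0, 83.0]
contact_force: [0.2, -0.6, -2.3]
width: 39.1
grip_force: 51.0
```

Emit:
drive_tool:
  plan:
    - [[0.01, 0, 0, 0, 0, 0, 1], [0.01, 0, 0, 0, 0, 0, 1], [0.01, 0, 0, 0, 0, 0, 1]]

```text
t: 12.02
tcp_pos: [495.1, -204.8, 15.9]
orientation: [-180.0, 0.1, 82.9]
contact_force: [-1.6, -5.3, -0.9]
width: 39.6
grip_force: 51.1
```

Emit:
drive_tool:
  plan:
    - [[0.01, 0, 0, 0, 0, 0, 1], [0.01, 0, 0, 0, 0, 0, 1], [0.01, 0, 0, 0, 0, 0, 1]]

```text
t: 12.27
tcp_pos: [495.0, -204.8, 16.0]
orientation: [-180.0, 0.2, 82.9]
contact_force: [-1.5, -9.4, 0.2]
width: 39.1
grip_force: 51.2
```

Emit:
drive_tool:
  plan:
    - [[-0.013, 0, 0.006, 0, 0, 0, 1], [-0.013, 0, 0.01, 0, 0, 0, 1], [-0.013, 0.02, 0.01, 0, 0, 0, 1], [-0.013, 0.04, 0.01, 0, 0, 0, 1], [-0.013, 0.06, 0.01, 0, 0, 0, 1], [-0.013, 0.075, 0.01, 0, 0, 0, 1], [-0.013, 0.075, 0.01, 0, 0, 0, 1], [-0.013, 0.075, 0.01, 0, 0, 0, 1]]

```text
t: 12.93
tcp_pos: [495.4, -205.0, 15.4]
orientation: [-178.6, 0.2, 82.9]
contact_force: [-26.8, 1.1, 36.7]
width: 39.5
grip_force: 55.9
```

Emit:
drive_tool:
  plan:
    - [[0, 0.01, 0, 0, 0, 0, 1], [0, 0.02, 0, 0, 0, 0, 1], [0, 0.02, 0, 0, 0, 0, 1], [0, 0.02, 0, 0, 0, 0, 1]]

```text
t: 13.27
tcp_pos: [495.5, -205.0, 15.5]
orientation: [-178.3, 0.3, 82.9]
contact_force: [-33.1, 1.3, 46.2]
width: 39.5
grip_force: 56.9
```

Emit:
drive_tool:
  plan:
    - [[0, 0.01, 0, 0, 0, 0, 1], [0, 0.02, 0, 0, 0, 0, 1], [0, 0.02, 0, 0, 0, 0, 1], [0, 0.02, 0, 0, 0, 0, 1]]

```text
t: 13.6
tcp_pos: [495.6, -205.0, 15.6]
orientation: [-177.9, 0.3, 82.9]
contact_force: [-39.2, 3.0, 53.5]
width: 39.3
grip_force: 57.9
```

Emit:
drive_tool:
  plan:
    - [[0, 0.01, 0, 0, 0, 0, 1], [0, 0.02, 0, 0, 0, 0, 1], [0, 0.02, 0, 0, 0, 0, 1], [0, 0.02, 0, 0, 0, 0, 1]]

```text
t: 13.93
tcp_pos: [499.7, -205.4, 15.5]
orientation: [-178.0, 0.3, 82.9]
contact_force: [-36.3, 2.2, 48.9]
width: 39.4
grip_force: 57.0
```

Emit:
drive_tool:
  plan:
    - [[0, -0.02, -0.006, 0, 0, 0, 1], [0, -0.03, -0.013, 0, 0, 0, 1], [0, -0.03, -0.013, 0, 0, 0, 1], [0, -0.03, -0.013, 0, 0, 0, 1]]

```text
t: 14.27
tcp_pos: [508.4, -206.5, 15.7]
orientation: [-179.7, 0.1, 83.1]
contact_force: [-2.6, -5.0, 0.4]
width: 39.4
grip_force: 51.4
```

```bash
python3 - <<'E'
from h import *
s=bot.state();print(s["t"],s["tcp_pos"],s["orientation"],s["contact_force"],s["ft_torque"],s["width"])
E
```

```text
14.2667 [ 508.39756636 -206.49589906   15.68596948] [-1.79743822e+02  1.12469371e-01  8.30504256e+01] [-2.60291955 -4.98772123  0.44422577] [-0.81757707  0.74849533  0.25355557] 39.384615853150876
```

Emit:
drive_tool:
  plan:
    - [[-0.005, 0.01, 0, 0, 0, 0, 1], [-0.005, 0.02, 0, 0, 0, 0, 1], [-0.005, 0.02, 0, 0, 0, 0, 1], [-0.005, 0.02, 0, 0, 0, 0, 1]]

```text
t: 14.6
tcp_pos: [512.0, -206.8, 15.5]
orientation: [-179.8, 0.0, 83.0]
contact_force: [-4.4, -3.0, -0.7]
width: 39.2
grip_force: 51.0
```

Emit:
drive_tool:
  plan:
    - [[0, 0.01, 0, 0, 0, 0, 1], [0, 0.02, 0, 0, 0, 0, 1], [0, 0.02, 0, 0, 0, 0, 1], [0, 0.02, 0, 0, 0, 0, 1]]

```text
t: 14.93
tcp_pos: [514.6, -207.2, 15.5]
orientation: [-179.7, 0.0, 82.9]
contact_force: [-4.9, -2.7, -0.1]
width: 39.3
grip_force: 51.0
```

Emit:
drive_tool:
  plan:
    - [[0, 0.01, 0, 0, 0, 0, 1], [0, 0.02, 0, 0, 0, 0, 1], [0, 0.02, 0, 0, 0, 0, 1], [0, 0.02, 0, 0, 0, 0, 1]]

```text
t: 15.27
tcp_pos: [516.9, -207.4, 15.4]
orientation: [-179.6, 0.0, 82.9]
contact_force: [-6.6, -2.9, -0.1]
width: 39.2
grip_force: 51.0
```

Emit:
drive_tool:
  plan:
    - [[0, 0.01, 0, 0, 0, 0, 1], [0, 0.02, 0, 0, 0, 0, 1], [0, 0.027, 0, 0, 0, 0, 1], [0, 0.027, 0, 0, 0, 0, 1]]

```text
t: 15.6
tcp_pos: [519.8, -207.7, 15.4]
orientation: [-179.5, 0.0, 82.9]
contact_force: [-9.3, -1.4, 3.2]
width: 39.7
grip_force: 51.4
```

```bash
python3 - <<'E'
from h import *
s=bot.state();print(s["t"],s["tcp_pos"],s["orientation"],s["contact_force"],s["ft_torque"],s["width"])
o=look(6)
a=cv2.imread('pics/top6.png');b=cv2.imread('pics/scene6.png')
cv2.imwrite('pics/c6.png',np.hstack([cv2.resize(a[185:250,290:370],(400,325),interpolation=cv2.INTER_CUBIC),cv2.resize(b[190:255,250:330],(400,325),interpolation=cv2.INTER_CUBIC)]))
E
```

```text
15.6 [ 519.77621137 -207.6960157    15.35968644] [-1.79487877e+02  1.62826134e-02  8.28661498e+01] [-9.3322518  -1.36848265  3.24788141] [-0.59121007  1.65719176 -0.44463314] 39.67189387918243
top timber 0.67 [ 520.5 -202.8   10.5] [309. 222.]
top jig 0.74 [ 528.5 -223.2    0.9] [314. 222.]
top stop_face 0.28 [ 525.4 -221.7   -0.7] [314. 223.]
scene timber 0.77 [ 523.9 -210.8   18.4] [282. 222.]
scene jig 0.87 [ 529.8 -222.4    4. ] [285. 225.]
scene fence_face 0.68 [ 542.8 -208.6   34.4] [284. 216.]
scene stop_face 0.93 [527.9 -87.5  31.6] [258. 210.]
wrist timber 0.6 [ 517.1 -210.4   11.3] [251. 251.]
```

View pics/c6.png

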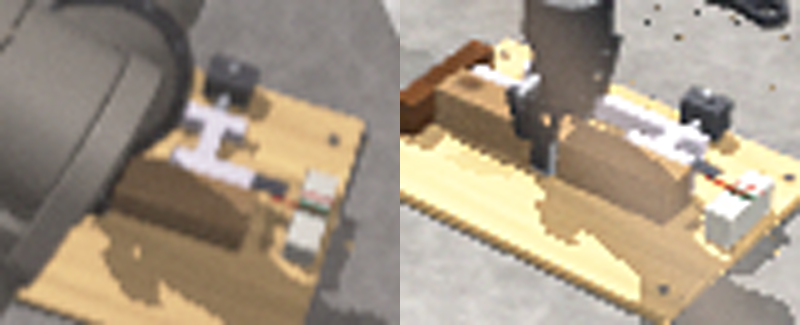

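View pics/wrist6.png

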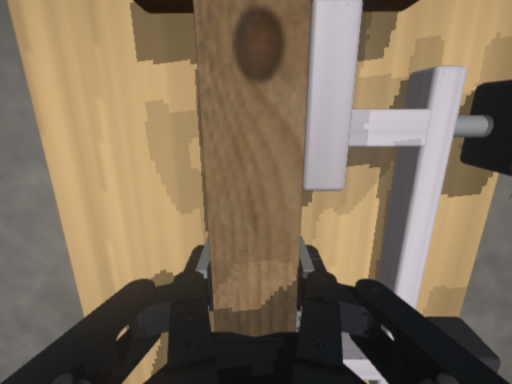

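Emit:
drive_tool:
  plan:
    - [[0, 0.01, -0.002, 0, 0, 0, 1], [0, 0.02, -0.002, 0, 0, 0, 1], [0, 0.028, -0.002, 0, 0, 0, 1], [0, 0.028, -0.002, 0, 0, 0, 1], [0, 0.028, -0.002, 0, 0, 0, 1], [0, 0.028, -0.002, 0, 0, 0, 1]]

```text
t: 16.85
tcp_pos: [522.7, -208.0, 15.4]
orientation: [-179.4, 0.0, 82.8]
contact_force: [-10.5, -1.0, 4.9]
width: 39.4
grip_force: 51.5
```

```bash
python3 - <<'E'
from h import *
s=bot.state();print(s["t"],s["tcp_pos"],s["orientation"],s["contact_force"],s["ft_torque"],s["width"])
o=look(7)
a=cv2.imread('pics/top7.png')
cv2.imwrite('pics/c7.png',cv2.resize(a[210:245,330:370],(640,560),interpolation=cv2.INTER_CUBIC))
im=o["top"]
c=Ro.from_euler("z",-7,degrees=True).as_matrix()
for x in (-21,0,9,14,19,25,49):
    X=c@np.array([x,-150,0])+[528,-225,44]; print(x,(proj(im,X)-[330,210])*16)
E
```

```text
16.85 [ 522.69901571 -208.03771631   15.39649222] [-1.79351731e+02  7.90293524e-03  8.28228666e+01] [-10.52142145  -0.96627222   4.8833724 ] [-0.50949241  2.10894055 -0.61036885] 39.373268661516114
top timber 0.84 [ 523.3 -203.3   12.1] [309. 221.]
top jig 0.9 [ 5.254e+02 -2.232e+02  2.000e-01] [314. 223.]
scene timber 0.94 [ 524.7 -207.2   17.9] [282. 222.]
scene jig 0.98 [ 529.1 -219.7    2.7] [284. 225.]
scene fence_face 0.64 [ 546.8 -212.9   33. ] [285. 217.]
scene stop_face 0.72 [523.7 -86.9  31.5] [257. 211.]
wrist timber 0.95 [ 521.8 -209.6    9.9] [254. 248.]
wrist stop_face 0.26 [ 522.8 -207.1   10.4] [255. 245.]
-21 [324.03055041 383.83890447]
0 [346.57147403 311.69578019]
9 [356.15940774 281.00921629]
14 [361.4674153  264.02072659]
19 [366.76218426 247.07460754]
25 [373.0985017  226.79497109]
49 [398.25554043 146.27886615]
```

View pics/c7.png

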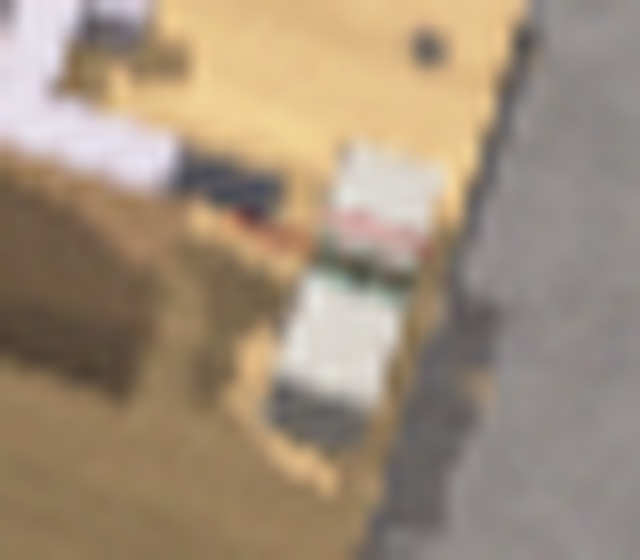

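```bash
python3 - <<'E'
from h import *
s=bot.state();print(s["tcp_pos"],s["qd"].round(2),s["contact_force"])
print(order.hand_in())
E
```

```text
[ 522.69366673 -208.03208089   15.40210062] [ 0.06 -0.02 -0.01 -0.01  0.06 -0.    0.05] [-11.2717253   -0.49921199   5.26831537]
the job is handed in; nothing more can be done
None
```

I handed the job in with the timber flat on the board, butted to the stop and held against the fence; the pointer is in the green band at about 13 mm by my estimate, but the hand-in returned no verdict.

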